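# Gauge a coupler and present the sample tray to the inspection camera

### The arm

A 6-joint arm with a two-finger parallel gripper is mounted at the origin on the work surface. World frame = base frame: x ahead of the robot, y to its left, z up, the work surface at z = 0. Lengths are in m, angles in rad, forces in N, time in s.
With the tool pointing down it reaches from about 0.425 to 0.95 m from the base axis. Payload 3.5 kg.
Tool frame: the origin (TCP) lies at the very end of the fingers, on their centre line; the grasp point (between the pads) lies 19 mm behind it; z points along the fingers, y is the line along which they close (so a half turn about z gives the same grasp; the last joint's range is limited). The gripper opens to 85 mm and grips with 20 to 120 N. Pads are 22 mm wide; open, the fingers measure 114 mm over their backs; the gripper's body (76 mm by 85 mm) begins 54 mm behind the grasp point. The pads swing forward as they close: fully open they stand 13 mm farther back than shut.
Start: joints at [1.115, 0.286, 1.577, -0, 1.279, -0.15], TCP at [0.203, 0.644, 0.231] pointing down, gripper open.
Joint ranges: [-2.77, 2.77], [-0.9, 2.22], [0.21, 2.48], [-1.53, 4.67], [0.24, 2.81], [-2.84, 2.84]. Speed limits (rad/s): [2.79, 2.79, 3.14, 3.14, 3.14, 3.14].

### API

Orientations are given as a unit quaternion [x, y, z, w].
In Python, from station import ctrl, get_image gives the robot as it stands.
- The arm moves only by the tool send_rows, never from a script. Its argument "deltas" is a list of rows, each a list of 5 numbers: the shift along the tool's x, y, z in m, then the turn about the tool's z in rad, then the gripper command: -1 is fully open, 1 is shut, values between are in proportion. In form: [[dx, dy, dz, spin, fingers], ...]. A call has 1 to 10 rows; each row is the pose to reach, as a shift and turn from the pose commanded when the call began, along the tool's axes at that moment; what a row does not reach only later rows make up. A row lasts 1/8 s, in which the tool goes at most 62.5 mm and 10.7 degrees, less where a joint would pass 70% of its speed; a pose out of reach is approached as far as the arm can. A call with a gripper value outside its range is refused whole. The fingers move at their own pace and stop on an object; the grip force is fixed at half the most. Time passes only in rows, so rows that repeat a pose let the fingers close. It gives the time, the measured TCP pose, the force, the opening and the grip force at its end, in the units of the state.
- ctrl.observe(): the state, without advancing time (a new reading comes with each control period).
- get_image(name): name is "scene" or "side" or "wrist"; returns a dict with "color" (384x512x3 uint8, blue, green, red), "vfov" (degrees; the focal length in pixels is half the picture's height over the tangent of half this angle, whatever the lens; pixels are square), "cx", "cy" (the principal point, pixels), "R" (3x3) and "t" (3): a world point X has camera coordinates R X + t. Camera axes: x right, y down, z forward; pixel columns grow to the right and rows downward; lengths in m; the calibration is good to about 2 mm. A picture is of the moment at which its call begins. There is no depth.
- ctrl.hand_in(): hands the job in; it is judged then, once.
The state is a dict: "time": time; "joint_pos": joint angles; "joint_vel": joint speeds; "effort": joint torques, N m; "tcp_pos": TCP position; "tcp_rot": TCP orientation; "contact_force": force on the tool from outside, world axes, zero at the start; "wrist_torque": the same for the moment, N m; "finger_gap": finger opening in m; "grip_force": force on a finger pad.
Only numpy, scipy, OpenCV 4.12 (cv2) and the standard library are available. Lean on these libraries where they do the work, as an engineer would, in place of code of your own. Each camera call takes 0.05 s, during which the arm holds its last target. There are 200 camera calls.

### The job

Of the two look-alike aluminium couplers only one slides into the bore of the brass gauge block: lower that one well into the bore as a check, then stand it upright in the empty well of the blue sample tray and let go, leaving the other coupler down on the bench, off the tray. Then pick up the tray and carry it level, so that the loose steel ball stays in its pocket (do not touch the ball), to the upward-looking camera. Finish while still holding the tray, level and still, centred over the camera with the tray's underside about 6 cm above the glass, touching nothing else, and leave the other bench things where they are.

Things in the scene. Friction and masses are not known exactly. Their poses are not given: they have to be found in the camera images.
- tray: blue sample tray, loose, 170 mm (its x) by 84 mm (its y), about 0.2 kg empty, base plate 4 mm thick, outer lip 10 mm high. Origin: centre of its underside, z up. A yellow upright grip plate stands at its centre: 44 mm along the tray's x, 10 mm thick along its y, top 75 mm above the underside; pinch it across the tray's y from above. The white ball pocket is 55 mm from the centre towards the tray's -x, the white coupler well 55 mm towards +x
- tray_pocket (a point): centre of the floor of the ball pocket, 4 mm above the tray's underside; a low white ring, 36 mm inside, 44 mm outside, its rim only 4 mm above the floor
- tray_well (a point): centre of the floor of the coupler well, 4 mm above the tray's underside; a white ring, 33 mm inside, 41 mm outside, its rim 8 mm above the floor
- ball_center (a point): centre of the loose steel ball, 24 mm across, about 57 g, which rolls freely inside the pocket
- coupler_slim: the coupler that fits: plain upright aluminium cylinder, 28 mm across, 60 mm tall, about 80 g, three dark bands near its top and a dark dimple in its top; origin under its centre, z up; stands on the bench at the start
- coupler_wide: the coupler that does not fit: looks the same but 34 mm across, 60 mm tall; origin under its centre. Either one may stand on the left
- gauge: fixed brass gauge block, 80 x 80 mm, 30 mm high, with one upright through bore of 32 mm at its centre with a 1.5 mm chamfer; origin under its centre. It and the camera may change sides
- camera: fixed upward-looking inspection camera: round grey housing, 110 mm across, 50 mm high, white light ring and black glass window on top; origin under its centre
- camera_glass (a point): centre of the camera's glass, on top of the housing, 50 mm above the bench
- objective: microscope objective standing on the bench, black, 32 mm across, 52 mm tall, origin under its centre; to be left alone
- dish: clear shallow dish, 60 mm across, 15 mm tall, origin under its centre; to be left alone
- screwdriver: screwdriver lying on the bench, 160 mm long, x along it; to be left alone
- jar: amber jar, 48 mm across, 65 mm tall, origin under its centre; to be left alone
- twin_post: white stand with two white posts, 60 x 110 mm, 92 mm tall, origin under its centre; to be left alone
- vial: small glass vial with blue cap, 30 mm across, 55 mm tall, origin under its centre; to be left alone

How it is judged:
On the way, in this order (a step that is already met when the one before it is completed fails the run):
1. the slim coupler is in the gauge's bore, at least 12 mm deep (horizontal distance between coupler_slim and gauge below 0.005 m and z of coupler_slim in the frame of gauge below 0.018 m and angle between coupler_slim's own z axis and vertical below 0.2 rad), for 0.1 s.
2. the slim coupler stands in the tray's well, let go, the tray on the bench (horizontal distance between coupler_slim and tray_well below 0.007 m and z of coupler_slim in the frame of tray below 0.009 m and angle between the z axis of coupler_slim and the z axis of tray, either way round below 0.15 rad and contact force between coupler_slim and the fingers below 0.1 N and height (world z) of tray below 0.01 m), for 0.1 s.
3. the tray is lifted clear of the bench with ball and coupler aboard (horizontal distance between coupler_slim and tray_well below 0.007 m and z of coupler_slim in the frame of tray below 0.009 m and angle between the z axis of coupler_slim and the z axis of tray, either way round below 0.15 rad and height (world z) of tray above 0.03 m), for 0.2 s.
At the end, for the whole second after the job is handed in: Tray held by the fingers within 25 mm of the camera's centre, underside 35 to 85 mm above the glass, tilt under 0.1 rad, still, not touching the camera; ball in its pocket; slim coupler upright in the well within 7 mm; wide coupler on the bench, off the tray, not held (horizontal distance between tray and camera_glass below 0.025 m and z of tray in the frame of camera_glass between 0.035 and 0.085 m and angle between tray's own z axis and vertical below 0.1 rad and linear speed of tray below 0.02 m/s and angular speed of tray below 0.15 rad/s and contact force between tray and the fingers above 1 N and contact force between tray and camera below 0.05 N and distance between ball_center and tray_pocket below 0.02 m and horizontal distance between coupler_slim and tray_well below 0.007 m and z of coupler_slim in the frame of tray below 0.009 m and angle between the z axis of coupler_slim and the z axis of tray, either way round below 0.15 rad and height (world z) of coupler_wide below 0.025 m and contact force between coupler_wide and tray below 0.05 N and contact force between coupler_wide and the fingers below 0.05 N); the arm keeps its last pose, push and grip.
It fails at once if the ball leaves its pocket (distance between ball_center and tray_pocket above 0.024 m).
It fails at once if the ball is touched by the fingers (contact force between ball and the fingers above 0.3 N).
It fails at once if the tray is tipped more than 0.35 rad (angle between tray's own z axis and vertical above 0.35 rad).
It fails at once if a bystander is moved more than 40 mm (distance of any of objective, dish, screwdriver, jar, twin_post, vial from where it was at the start of the episode above 0.04 m).
It also fails if it takes over 72 s, if anything falls off the work surface, if the arm or the gripper's body presses on something with over 40 N, if the wrist force passes 120 N, or if a joint passes its speed limit or range.

## Working session

There is one attempt and no reset: what is moved stays moved. The work goes in short steps, Python scripts to look and compute and a tool call to move; the robot and the scene stay as the last step left them, time stands still between calls to the robot, and variables do not carry over. Pictures are saved under pics/ and viewed, at most 10 in all, crops included, and the job is handed in when it is done.

Besides the shell and the picture viewer there is one more tool, called after "Request:" as a command line: name --pt "numbers of a row" for each row, then --argument value for the rest. send_rows: Moves the arm, as the interface text tells. Its arguments: {"type":"object","properties":{"deltas":{"type":"array"}},"required":["deltas"]}

```bash
ls; mkdir -p pics; python3 - <<'E'
from station import ctrl,get_image
import cv2,numpy as np,pickle
d={n:get_image(n) for n in("scene","side","wrist")}
pickle.dump(d,open("d0.pkl","wb"))
cv2.imwrite("pics/a.png",np.hstack([cv2.resize(d["scene"]["color"],(400,300)),cv2.resize(d["side"]["color"],(400,300))]))
cv2.imwrite("pics/scene.png",d["scene"]["color"]);cv2.imwrite("pics/side.png",d["side"]["color"]);cv2.imwrite("pics/wrist.png",d["wrist"]["color"])
for n in d: print(n,d[n]["vfov"],d[n]["cx"],d[n]["cy"],(-d[n]["R"].T@d[n]["t"]).round(3),d[n]["R"].round(3).tolist())
s=ctrl.observe();print(s)
E
```

```text
pics
scene 53.21302691508692 254.7627752960627 189.76664512358994 [0.97  0.661 0.923] [[-0.871, 0.491, 0.018], [0.357, 0.658, -0.664], [-0.338, -0.571, -0.748]]
side 50.62859420466618 250.76714100351137 196.49156427632988 [0.219 0.629 0.695] [[-0.875, -0.484, 0.023], [-0.328, 0.556, -0.764], [0.357, -0.676, -0.645]]
wrist 62.75399092015198 254.98892290587267 191.7192083710679 [0.137 0.664 0.373] [[0.302, 0.953, -0.001], [0.917, -0.29, 0.273], [0.26, -0.084, -0.962]]
{'time': 0.15, 'joint_pos': array([ 1.11497973e+00,  2.87027071e-01,  1.57783679e+00,  3.42235623e-07,
        1.27858942e+00, -1.50009006e-01]), 'joint_vel': array([-0.00094863, -0.00236324, -0.00345106,  0.00114458,  0.00115435,
       -0.00201635]), 'effort': array([ 6.89681165e-04, -4.06601894e+01, -2.93141162e+01, -1.40545444e-04,
        3.90618559e-03,  1.85708174e-06]), 'tcp_pos': array([0.20296978, 0.6432299 , 0.23022378]), 'tcp_rot': array([ 1.52308672e-01,  9.88332537e-01, -8.87911659e-04, -2.77671252e-04]), 'contact_force': array([-0.52895708,  0.11291147,  0.40340543]), 'wrist_torque': array([0.00310157, 0.01679152, 0.03076633]), 'grip_force': 0.0, 'finger_gap': 0.08504322963694888}
```

View pics/scene.png

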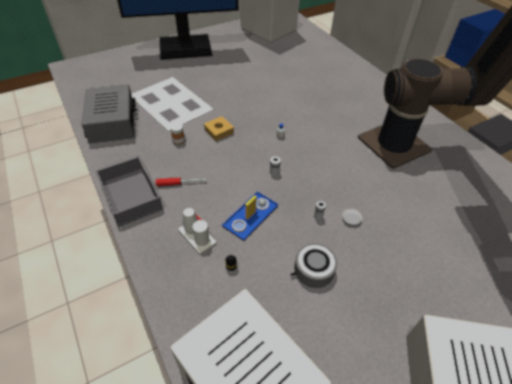

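View pics/side.png

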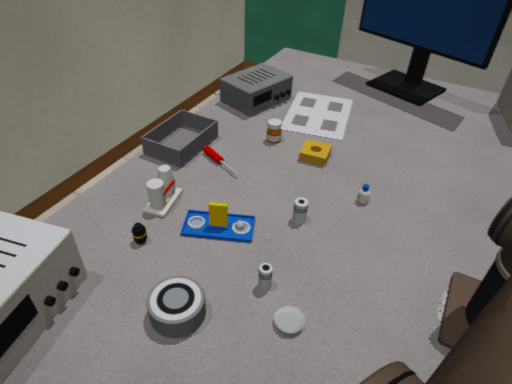

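The scene view shows the couplers at about (275,162) and (320,207), the tray at (250,215), the gauge at (219,127) and the camera at (316,263). In the side view the couplers are at (300,210) and (265,277), the tray at (219,225), the gauge at (316,152) and the camera at (177,305). The ball is on the tray's right in the side view, at (241,226), and the empty well is at (196,222). Next I'll enlarge the couplers and do rough triangulation.

```bash
cat > h.py <<'E'
import numpy as np,cv2,pickle
def ray(im,p):
    f=im["color"].shape[0]/2/np.tan(np.radians(im["vfov"])/2)
    d=np.array([(p[0]-im["cx"])/f,(p[1]-im["cy"])/f,1.0]);R=np.array(im["R"])
    d=R.T@d; return -R.T@np.array(im["t"]),d/np.linalg.norm(d)
def plane(im,p,z):
    o,d=ray(im,p); return o+d*(z-o[2])/d[2]
def tri(a,p,b,q):
    o1,d1=ray(a,p);o2,d2=ray(b,q)
    s=np.linalg.lstsq(np.c_[d1,-d2],o2-o1,rcond=None)[0]
    A,B=o1+s[0]*d1,o2+s[1]*d2; return (A+B)/2,np.linalg.norm(A-B)
def proj(im,X):
    f=im["color"].shape[0]/2/np.tan(np.radians(im["vfov"])/2)
    c=np.array(im["R"])@X+np.array(im["t"]); return c[:2]/c[2]*f+[im["cx"],im["cy"]]
def mask(im,lo,hi):
    return cv2.inRange(cv2.cvtColor(im["color"],cv2.COLOR_BGR2HSV),lo,hi)
def blobs(m,amin=20):
    n,l,s,c=cv2.connectedComponentsWithStats(m)
    return [(s[i].tolist(),c[i].round(1).tolist()) for i in range(1,n) if s[i,4]>=amin]
E
python3 - <<'E'
from h import *
d=pickle.load(open("d0.pkl","rb"));S,D=d["scene"],d["side"]
for n,im in(("scene",S),("side",D)):
    for c,lo,hi in(("blue",(105,180,100),(125,255,255)),("yellow",(22,150,120),(32,255,255)),("brass",(14,120,100),(24,255,255))):
        print(n,c,blobs(mask(im,lo,hi)))
for nm,p,q in(("A top",(275.5,158.5),(300.5,202)),("B top",(320.5,203.5),(265,268)),("glass",(316,261),(176,298)),("gauge bore",(219,125),(316,149)),("well",(239,225),(196,222)),("pocket",(262,203),(241,227))):
    X,e=tri(S,p,D,q);print(nm,X.round(4),round(e,4))
def crop(im,x,y,w,h,k): return cv2.resize(im["color"][y:y+h,x:x+w],None,fx=k,fy=k,interpolation=cv2.INTER_CUBIC)
r1=np.hstack([crop(S,255,145,40,37,6.5)[:240],crop(S,300,190,40,37,6.5)[:240]])
r2=np.hstack([crop(D,280,190,40,45,6.5)[:290],crop(D,245,255,40,45,6.5)[:290]])
a=np.vstack([r1,r2]);b=cv2.resize(d["wrist"]["color"],(270,200))
out=np.zeros((530,790,3),np.uint8);out[:a.shape[0],:a.shape[1]]=a;out[:200,520:]=b
out[230:500,520:790]=crop(S,217,190,68,54,5)[:270,:270];cv2.imwrite("pics/b.png",out)
E
```

```text
scene blue [([237, 202, 39, 37, 300], [256.5, 220.0]), ([224, 207, 20, 24, 121], [235.0, 217.6])]
scene yellow [([247, 198, 8, 8, 22], [250.5, 201.5])]
scene brass [([205, 117, 28, 19, 305], [218.2, 126.2])]
side blue [([181, 210, 74, 32, 1030], [218.2, 228.0])]
side yellow [([300, 140, 31, 19, 342], [315.9, 149.0]), ([209, 202, 18, 24, 361], [217.6, 213.2])]
side brass [([269, 129, 12, 5, 27], [275.6, 131.8]), ([299, 140, 33, 27, 614], [314.6, 152.4])]
A top [ 0.4569 -0.0799  0.0622] 0.0041
B top [0.438  0.1419 0.0599] 0.0026
glass [0.5552 0.2851 0.0466] 0.0033
gauge bore [ 0.5261 -0.3596  0.0291] 0.0006
well [0.6663 0.0617 0.0093] 0.0
pocket [0.5641 0.0205 0.0081] 0.0001
```

View pics/b.png

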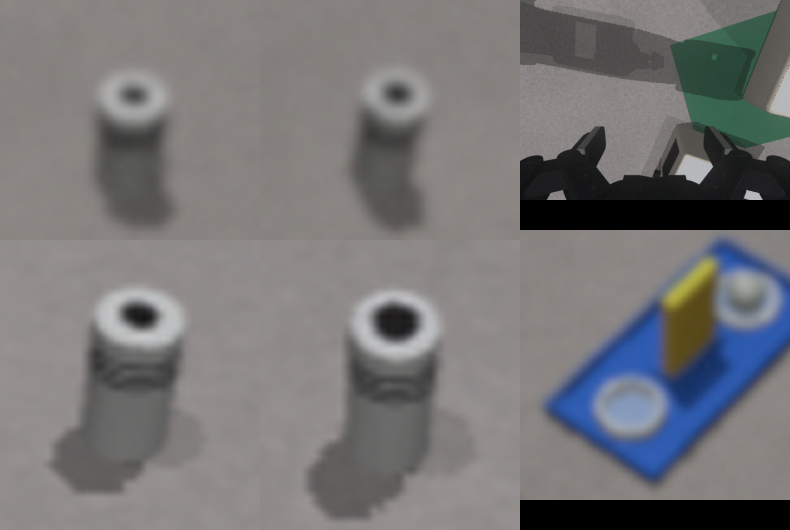

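The crops show B (right) narrower than A. Scaled by range, the width ratio B/A is about 0.85 in both views (28/34 = 0.82), so B at (0.438, 0.142) is the slim coupler. Next I'll check what stands around it and plan the approach.

```bash
cat >> h.py <<'E'
def goto(target,yawdeg):
    """shift/turn in tool axes from present pose to world target with tool y at yawdeg"""
    from station import ctrl
    from scipy.spatial.transform import Rotation as Ro
    s=ctrl.observe();M=Ro.from_quat(s["tcp_rot"]).as_matrix()
    d=M.T@(np.array(target)-s["tcp_pos"]);y=np.degrees(np.arctan2(M[1,1],M[0,1]))
    sp=-(yawdeg-y+540)%360; sp=(-(yawdeg-y)+180)%360-180
    print("goto",np.round(target,3),"shift",d.round(4),"spin",round(np.radians(sp),4),"yaw",round(y,2),"q6",s["joint_pos"][5].round(2),"t",s["time"],"F",s["contact_force"].round(1),"gap",round(s["finger_gap"],4),"tcp",s["tcp_pos"].round(4))
E
python3 - <<'E'
from h import *
d=pickle.load(open("d0.pkl","rb"));S,D=d["scene"],d["side"]
for nm,p,q in(("dish",(352,217),(289,320)),("objective",(231,257),(139,226)),("posts",(195,215),(160,178)),("vial",(281,125),(366,186)),("jar",(178,128),(275,124))):
    X,e=tri(S,p,D,q);print(nm,X.round(3),round(e,4))
goto([.438,.142,.16],-68)
E
```

```text
dish [0.355 0.199 0.013] 0.0018
objective [0.746 0.168 0.046] 0.0005
posts [0.784 0.032 0.085] 0.0135
vial [ 0.341 -0.231  0.051] 0.0014
jar [ 0.674 -0.379  0.059] 0.0006
goto [0.438 0.142 0.16 ] shift [-0.375  -0.4071  0.0709] spin 2.4518 yaw 72.48 q6 -0.15 t 0.15 F [-0.5  0.1  0.4] gap 0.085 tcp [0.203  0.6432 0.2302]
```

Request:
send_rows --pt "-0.04 -0.04 0 0.18 -1" --pt "-0.08 -0.08 0 0.36 -1" --pt "-0.12 -0.13 0 0.54 -1" --pt "-0.16 -0.17 0.01 0.72 -1" --pt "-0.2 -0.22 0.01 0.9 -1" --pt "-0.24 -0.27 0.01 1.08 -1" --pt "-0.28 -0.31 0.02 1.26 -1" --pt "-0.32 -0.35 0.02 1.44 -1" --pt "-0.35 -0.39 0.02 1.62 -1" --pt "-0.375 -0.407 0.03 1.8 -1"

```text
time: 1.4
tcp_pos: [0.4391, 0.1406, 0.2019]
tcp_rot: [0.871, 0.491, 0.001, 0.0]
contact_force: [-0.1, 0.8, 0.1]
finger_gap: 0.0852
grip_force: 0.0
```

```bash
python3 - <<'E'
from h import *
goto([.438,.142,.20],-68)
E
```

```text
goto [0.438 0.142 0.2  ] shift [ 0.0006 -0.0017  0.0019] spin 0.6435 yaw -31.13 q6 0.63 t 1.4 F [-0.1  0.8  0.1] gap 0.0852 tcp [0.4391 0.1406 0.2019]
```

Request:
send_rows --pt "0 -0.001 0.001 0.16 -1" --pt "0 -0.001 0.001 0.32 -1" --pt "0 -0.001 0.001 0.48 -1" --pt "0 -0.001 0.001 0.64 -1" --pt "0 -0.001 0.001 0.643 -1"

```text
time: 2.02
tcp_pos: [0.4372, 0.1431, 0.2001]
tcp_rot: [0.981, 0.196, -0.0, -0.0]
contact_force: [0.2, 0.0, -0.8]
finger_gap: 0.0851
grip_force: 0.0
```

```bash
python3 - <<'E'
from h import *
from station import get_image
w=get_image("wrist");pickle.dump(w,open("w1.pkl","wb"));cv2.imwrite("pics/w1.png",w["color"])
goto([.438,.142,.20],-68)
print("pred top",proj(w,np.array([.438,.142,.06])),(-w["R"].T@w["t"]).round(3))
E
```

```text
goto [0.438 0.142 0.2  ] shift [0.0003 0.0014 0.0001] spin 0.0113 yaw -67.35 q6 1.27 t 2.075 F [-0.6 -0.1  0.2] gap 0.0855 tcp [0.4372 0.1431 0.2001]
pred top [256.48746243 180.10790608] [0.502 0.17  0.343]
```

View pics/w1.png

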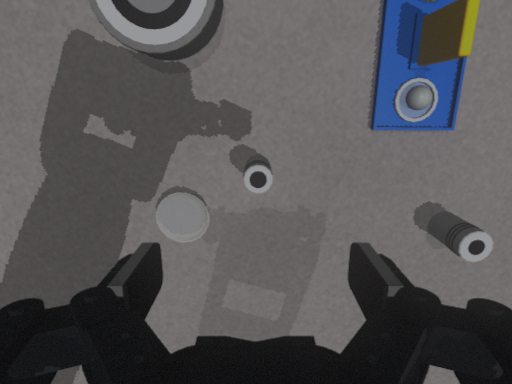

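The slim coupler's top is at (258,180), with the prediction at (256.5,180). The wide coupler is at right (475,245) and the ball in its pocket at (418,97). I'll refine the slim coupler's top centre.

```bash
python3 - <<'E'
from h import *
w=pickle.load(open("w1.pkl","rb"));d=pickle.load(open("d0.pkl","rb"))
g=cv2.cvtColor(w["color"],cv2.COLOR_BGR2GRAY)
for nm,(x,y) in(("slim",(258,180)),("wide",(475,246))):
    x0,y0=x-25,y-25;c=g[y0:y0+50,x0:x0+50]
    m=(c>140).astype(np.uint8);cs,_=cv2.findContours(m,cv2.RETR_EXTERNAL,cv2.CHAIN_APPROX_NONE);k=max(cs,key=cv2.contourArea)
    (a,b),r=cv2.minEnclosingCircle(k);el=cv2.fitEllipse(k);p=(el[0][0]+x0,el[0][1]+y0)
    X=plane(w,p,.06);f=314.8;dep=(w["R"]@X+w["t"])[2];print(nm,p,"dia mm",(np.array(el[1])+1)*dep/f*1000,X.round(4))
    q=(320.5,203.5) if nm=="slim" else (275.5,158.5)
    print(tri(w,p,d["scene"],q))
    if nm=="slim": goto([X[0],X[1],.028],-68)
E
```

```text
slim (257.84761810302734, 179.00494003295898) dia mm [25.14185574 25.6335808 ] [0.4395 0.1412 0.06  ]
(array([0.43964016, 0.14185436, 0.06282022]), np.float64(0.0010894559878020585))
goto [0.439 0.141 0.028] shift [0.0014 0.0026 0.1721] spin 0.0113 yaw -67.35 q6 1.27 t 2.075 F [-0.6 -0.1  0.2] gap 0.0855 tcp [0.4372 0.1431 0.2001]
wide (476.0681457519531, 246.52562713623047) dia mm [26.71074646 33.47576371] [ 0.4588 -0.0832  0.06  ]
(array([ 0.46006425, -0.07587135,  0.06903556]), np.float64(0.001106845665427636))
```

Request:
send_rows --pt "0.001 0.002 0.05 0 -1" --pt "0.001 0.002 0.1 0 -1" --pt "0.001 0.002 0.15 0 -1" --pt "0.001 0.002 0.172 0 -1" --pt "0.001 0.002 0.172 0 -1" --pt "0.001 0.002 0.172 0 1" --pt "0.001 0.002 0.172 0 1" --pt "0.001 0.002 0.172 0 1" --pt "0.001 0.002 0.172 0 1" --pt "0.001 0.002 0.172 0 1"

```text
time: 3.32
tcp_pos: [0.4401, 0.1418, 0.0296]
tcp_rot: [0.981, 0.195, 0.001, 0.0]
contact_force: [-1.0, -1.5, 6.0]
finger_gap: 0.0265
grip_force: 59.1
```

```bash
python3 - <<'E'
from h import *
goto([.4395,.1412,.028],-68)
E
```

```text
goto [0.44  0.141 0.028] shift [-0.0008  0.0003  0.0016] spin 0.009 yaw -67.48 q6 1.27 t 3.325 F [-1.  -1.5  6. ] gap 0.0265 tcp [0.4401 0.1418 0.0296]
```

The gap of 26.5 mm confirms the slim coupler. Now lift and travel to the gauge.

```bash
python3 - <<'E'
from h import *
goto([.526,-.360,.165],-68)
E
```

```text
goto [ 0.526 -0.36   0.165] shift [-0.1126  0.4965 -0.1353] spin 0.009 yaw -67.48 q6 1.27 t 3.325 F [-1.  -1.5  6. ] gap 0.0265 tcp [0.4401 0.1418 0.0296]
```

Request:
send_rows --pt "0 0 -0.03 0 1" --pt "0 0 -0.08 0 1" --pt "0 0 -0.13 0 1" --pt "0 0 -0.14 0 1"

```text
time: 3.82
tcp_pos: [0.4412, 0.142, 0.1722]
tcp_rot: [0.981, 0.195, 0.004, 0.0]
contact_force: [0.1, -0.2, -0.9]
finger_gap: 0.0265
grip_force: 59.1
```

Request:
send_rows --pt "-0.012 0.055 0 0 1" --pt "-0.024 0.11 0 0 1" --pt "-0.036 0.165 0 0 1" --pt "-0.048 0.22 0 0 1" --pt "-0.061 0.275 0 0 1" --pt "-0.073 0.33 0 0 1" --pt "-0.085 0.385 0 0 1" --pt "-0.097 0.44 0 0 1" --pt "-0.112 0.496 0 0 1" --pt "-0.112 0.496 0 0 1"

```text
time: 5.08
tcp_pos: [0.5244, -0.3625, 0.1658]
tcp_rot: [0.981, 0.193, -0.001, -0.001]
contact_force: [-0.2, 0.8, -0.7]
finger_gap: 0.0265
grip_force: 59.4
```

```bash
python3 - <<'E'
from h import *
from station import get_image
w=get_image("wrist");pickle.dump(w,open("w2.pkl","wb"));cv2.imwrite("pics/w2.png",w["color"])
goto([.526,-.36,.165],-68)
print("pred bore",proj(w,np.array([.526,-.36,.03])))
E
```

```text
goto [ 0.526 -0.36   0.165] shift [0.0017 0.0004 0.0007] spin 0.0061 yaw -67.65 q6 0.42 t 5.125 F [ 0.3  0.9 -0.7] gap 0.0266 tcp [ 0.5243 -0.3602  0.1657]
pred bore [253.38287745 178.83852143]
```

View pics/w2.png

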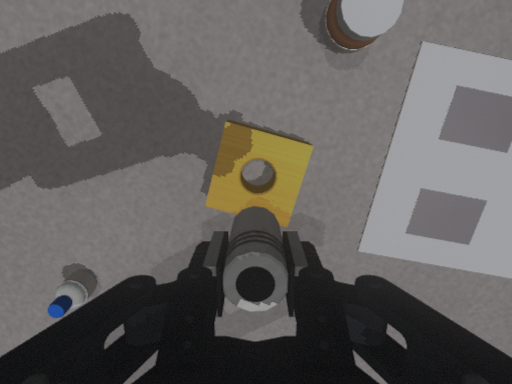

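The wrist view shows the bore at about (258,175), the block's corners at (228,122), (312,144), (289,226) and (206,206), and the held coupler's top at (256,284) with its foot near (256,212).

```bash
python3 - <<'E'
from h import *
from station import ctrl
w=pickle.load(open("w2.pkl","rb"));tcp=ctrl.observe()["tcp_pos"]
m=mask(w,(15,100,60),(32,255,255))
cs,h=cv2.findContours(m,cv2.RETR_CCOMP,cv2.CHAIN_APPROX_NONE)
i=max(range(len(cs)),key=lambda i:cv2.contourArea(cs[i]));k=cs[i];print(cv2.contourArea(k))
q=cv2.approxPolyDP(cv2.convexHull(k),8,True)[:,0];print(q.tolist())
P=[plane(w,p,.03)[:2] for p in q];print(np.round(P,4).tolist(),"mean",np.mean(P,0).round(4),[round(float(np.linalg.norm(P[j]-P[j-1])),4) for j in range(len(P))])
g=cv2.cvtColor(w["color"],cv2.COLOR_BGR2GRAY)
# bore rim: radial gradients from (258,176)
pts=[]
hsv=cv2.cvtColor(w["color"],cv2.COLOR_BGR2HSV)
for a in np.linspace(0,2*np.pi,72,endpoint=False):
    r=np.arange(10,26,.25);v=cv2.remap(g.astype(np.float32),(258+r*np.cos(a)).astype(np.float32)[None],(176+r*np.sin(a)).astype(np.float32)[None],cv2.INTER_LINEAR)[0]
    v=cv2.GaussianBlur(v[None],(0,0),2)[0];j=np.argmax(abs(np.gradient(v)));pts.append(plane(w,(258+r[j]*np.cos(a),176+r[j]*np.sin(a)),.03)[:2])
pts=np.array(pts,np.float32)*1000
for _ in range(4):
    A=np.c_[2*pts,np.ones(len(pts))];s=np.linalg.lstsq(A,(pts**2).sum(1),rcond=None)[0];R=np.sqrt(s[2]+s[0]**2+s[1]**2)
    e=abs(np.hypot(*(pts-s[:2]).T)-R);print(s[:2].round(2),R.round(2),len(pts),e.mean().round(2));pts=pts[e<max(.8,1.5*e.mean())]
crop=cv2.resize(w["color"][110:310,180:330],None,fx=3,fy=3);cv2.imwrite("pics/w2c.png",crop)
print("dimple",plane(w,(256,284),tcp[2]+.0304)-tcp,tcp)
E
```

```text
7186.5
[[226, 121], [312, 146], [287, 226], [205, 205]]
[[0.5647, -0.3187], [0.5732, -0.3967], [0.4954, -0.4069], [0.4857, -0.3277]] mean [ 0.5297 -0.3625] [0.0796, 0.0785, 0.0785, 0.0799]
[ 530.51 -362.21] 16.43 72 0.4
[ 530.37 -362.28] 16.44 66 0.19
[ 530.37 -362.28] 16.44 66 0.19
[ 530.37 -362.28] 16.44 66 0.19
dimple [-0.00039855 -0.00331615  0.0304    ] [ 0.52431151 -0.36023707  0.16570495]
```

View pics/w2c.png

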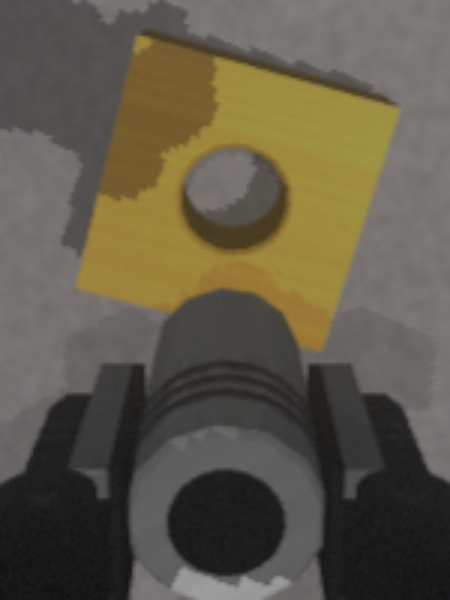

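```bash
python3 - <<'E'
from h import *
goto([.5306,-.3618,.066],-68)
E
```

```text
goto [ 0.531 -0.362  0.066] shift [0.0054 0.0042 0.0997] spin 0.0061 yaw -67.65 q6 0.42 t 5.125 F [ 0.3  0.9 -0.7] gap 0.0266 tcp [ 0.5243 -0.3602  0.1657]
```

Request:
send_rows --pt "0.005 0.004 0.03 0 1" --pt "0.005 0.004 0.07 0 1" --pt "0.005 0.004 0.09 0 1" --pt "0.005 0.004 0.095 0 1" --pt "0.005 0.004 0.095 0 1"

```text
time: 5.75
tcp_pos: [0.5321, -0.3611, 0.0741]
tcp_rot: [0.981, 0.195, 0.0, 0.0]
contact_force: [-0.3, -0.2, 0.1]
finger_gap: 0.0259
grip_force: 59.4
```

```bash
python3 - <<'E'
from h import *
from station import get_image
w=get_image("wrist");pickle.dump(w,open("w3.pkl","wb"))
goto([.5306,-.3618,.0405],-68)
cv2.imwrite("pics/w3.png",cv2.resize(w["color"][100:350,130:400],None,fx=2,fy=2))
E
```

```text
goto [ 0.531 -0.362  0.04 ] shift [-0.0018 -0.0006  0.0344] spin 0.0091 yaw -67.48 q6 0.42 t 5.8 F [ 1.  -0.6 -0.2] gap 0.0265 tcp [ 0.5324 -0.3616  0.0749]
```

View pics/w3.png

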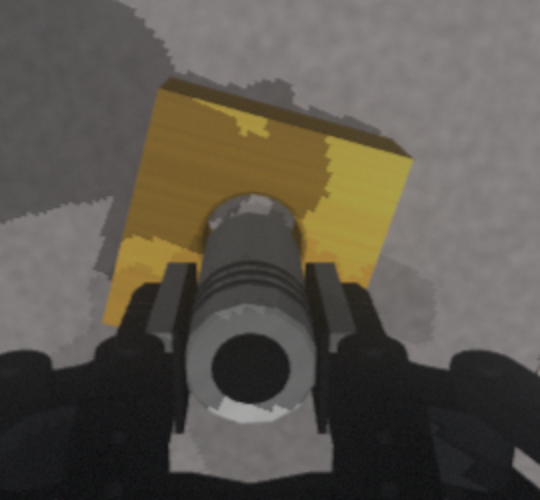

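The coupler is centred over the bore, whose rim shows evenly on both sides (about (207–300, 195) in the crop). Lowering now.

Request:
send_rows --pt "-0.001 -0.0005 0.008 0 1" --pt "-0.001 -0.0005 0.014 0 1" --pt "-0.001 -0.0005 0.018 0 1" --pt "-0.001 -0.0005 0.022 0 1"

```text
time: 6.3
tcp_pos: [0.5304, -0.3611, 0.051]
tcp_rot: [0.981, 0.195, -0.0, -0.0]
contact_force: [-0.5, 0.1, -0.8]
finger_gap: 0.0264
grip_force: 59.4
```

Request:
send_rows --pt "0 0 0.004 0 1" --pt "0 0 0.008 0 1" --pt "0 0 0.012 0 1" --pt "0 0 0.012 0 1" --pt "0 0 0.012 0 1" --pt "0 0 0.012 0 1"

```text
time: 7.05
tcp_pos: [0.5307, -0.3612, 0.0396]
tcp_rot: [0.981, 0.195, 0.0, 0.0]
contact_force: [0.2, -0.1, -0.7]
finger_gap: 0.0265
grip_force: 59.4
```

```bash
python3 - <<'E'
from h import *
goto([.6663,.0617,.16],-68)
E
```

```text
goto [0.666 0.062 0.16 ] shift [ 0.2872 -0.3387 -0.1205] spin 0.0089 yaw -67.49 q6 0.42 t 7.05 F [ 0.2 -0.1 -0.7] gap 0.0265 tcp [ 0.5307 -0.3612  0.0396]
```

Inserted with the foot at about z = 0.010 and no side force. Now up and over to the well.

Request:
send_rows --pt "0 0 -0.03 0 1" --pt "0 0 -0.08 0 1" --pt "0 0 -0.13 0 1" --pt "0.045 -0.05 -0.135 0 1" --pt "0.08 -0.1 -0.135 0 1" --pt "0.12 -0.145 -0.135 0 1" --pt "0.16 -0.19 -0.135 0 1" --pt "0.2 -0.24 -0.135 0 1" --pt "0.245 -0.29 -0.135 0 1" --pt "0.287 -0.338 -0.135 0 1"

```text
time: 8.3
tcp_pos: [0.6643, 0.0558, 0.1748]
tcp_rot: [0.981, 0.195, 0.0, 0.0]
contact_force: [-0.4, 0.2, -0.5]
finger_gap: 0.0263
grip_force: 60.6
```

Request:
send_rows --pt "0 0 0 0 1" --pt "0 0 0 0 1"

```text
time: 8.55
tcp_pos: [0.6636, 0.054, 0.1742]
tcp_rot: [0.981, 0.196, -0.0, 0.0]
contact_force: [0.2, -0.4, -1.0]
finger_gap: 0.0261
grip_force: 60.6
```

```bash
python3 - <<'E'
from h import *
from station import get_image,ctrl
w=get_image("wrist");pickle.dump(w,open("w4.pkl","wb"))
goto([.6663,.0617,.16],-68)
print("pred well",proj(w,np.array([.6663,.0617,.012])))
cv2.imwrite("pics/w4.png",w["color"])
E
```

```text
goto [0.666 0.062 0.16 ] shift [ 0.0058 -0.0068  0.0142] spin 0.0084 yaw -67.52 q6 1.11 t 8.6 F [-0.4  0.5 -0.4] gap 0.0261 tcp [0.6636 0.0532 0.1742]
pred well [248.82177535 169.78271142]
```

View pics/w4.png

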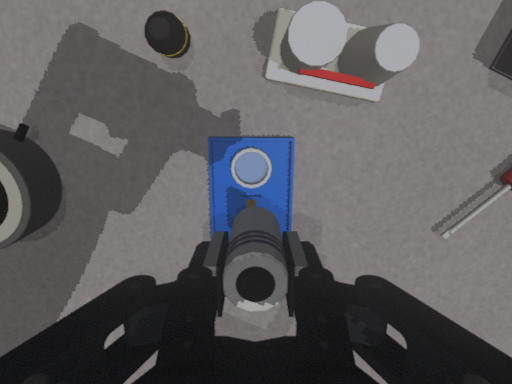

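The well ring is at about (251,168), unobstructed and close to the prediction (249,170). The twin posts at (345,55) are clear. I'll refine the position and check its height with the side view.

```bash
python3 - <<'E'
from h import *
from scipy.spatial.transform import Rotation as Ro
w=pickle.load(open("w4.pkl","rb"));d=pickle.load(open("d0.pkl","rb"))
m=mask(w,(0,0,110),(179,70,255))[140:200,222:282];cs,_=cv2.findContours(m,cv2.RETR_EXTERNAL,cv2.CHAIN_APPROX_NONE);k=max(cs,key=cv2.contourArea)
el=cv2.fitEllipse(k);p=np.array(el[0])+[222,140];X=plane(w,p,.012);dep=(w["R"]@X+w["t"])[2]
print(p,(np.array(el[1])+1)*dep/314.8*1000,X.round(4),tri(w,p,d["scene"],(239,225)),tri(w,p,d["side"],(196,222)))
# tray yaw: blue corners at far end (lip top z=.010)
b=mask(w,(105,150,60),(125,255,255));cs,_=cv2.findContours(b,cv2.RETR_EXTERNAL,cv2.CHAIN_APPROX_NONE);k=max(cs,key=cv2.contourArea)
q=cv2.approxPolyDP(cv2.convexHull(k),6,True)[:,0];print(q.tolist())
for a in q: print(plane(w,a,.010).round(4))
goto([X[0]+.0006,X[1]+.0005,.08],-68)
print("dimple off",plane(w,(255.5,284),.1742+.0304)-[.6636,.0532,0])
E
```

```text
[250.83553696 167.44449234] [39.60857463 40.55609774] [0.6692 0.0608 0.012 ] (array([0.66720254, 0.06076331, 0.00804362]), np.float64(0.0025412155663964843)) (array([0.66800971, 0.0601505 , 0.00705266]), np.float64(0.0007538596764745906))
[[293, 138], [290, 230], [212, 234], [209, 138]]
[0.7113 0.0339 0.01  ]
[ 0.6227 -0.0028  0.01  ]
[0.587  0.0714 0.01  ]
[0.6802 0.109  0.01  ]
goto [0.67  0.061 0.08 ] shift [ 0.0089 -0.0051  0.0942] spin 0.0084 yaw -67.52 q6 1.11 t 8.6 F [-0.4  0.5 -0.4] gap 0.0261 tcp [0.6636 0.0532 0.1742]
dimple off [-5.02399472e-04  8.67362676e-05  2.04600000e-01]
```

Request:
send_rows --pt "0.0085 -0.005 0.03 0 1" --pt "0.0085 -0.005 0.07 0 1" --pt "0.0085 -0.005 0.1 0 1" --pt "0.0085 -0.005 0.12 0 1" --pt "0.0085 -0.005 0.12 0 1" --pt "0.0085 -0.005 0.12 0 1"

```text
time: 9.35
tcp_pos: [0.6709, 0.0612, 0.056]
tcp_rot: [0.981, 0.195, 0.001, 0.0]
contact_force: [1.2, -0.0, -0.4]
finger_gap: 0.0264
grip_force: 60.6
```

```bash
python3 - <<'E'
from h import *
from station import get_image,ctrl
w=get_image("wrist");pickle.dump(w,open("w5.pkl","wb"))
goto([.669,.0612,.0345],-68)
cv2.imwrite("pics/w5.png",cv2.resize(w["color"][90:340,130:400],None,fx=2,fy=2))
E
```

```text
goto [0.669 0.061 0.034] shift [-0.0021 -0.0007  0.0219] spin 0.0084 yaw -67.52 q6 1.12 t 9.4 F [ 0.8 -0.1 -0.1] gap 0.0258 tcp [0.6712 0.0613 0.0564]
```

View pics/w5.png

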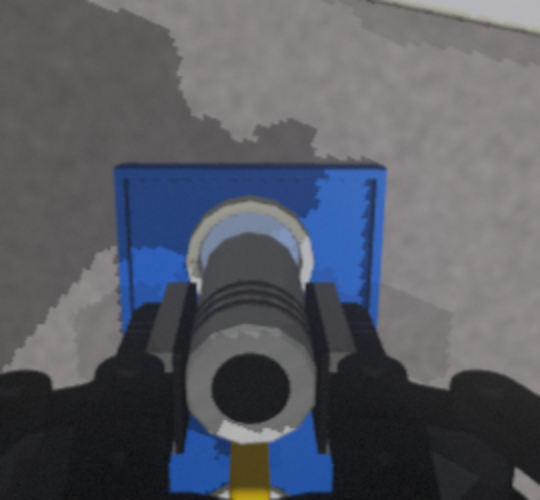

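```bash
python3 - <<'E'
from h import *
w=pickle.load(open("w5.pkl","rb"))
u=np.array([.924,.383,0])
print("ring via far edge",plane(w,(255,188.5),.012)-.0205*u, "sides",plane(w,(224,217),.012),plane(w,(286,217),.012))
print("dimple",plane(w,(255.2,284),.0562+.0304))
E
```

```text
ring via far edge [0.66960458 0.06033244 0.012     ] sides [0.66380551 0.07918576 0.012     ] [0.67874873 0.04294706 0.012     ]
dimple [0.67034869 0.06056637 0.0866    ]
```

The coupler is within about 1 mm of the well. Lowering.

Request:
send_rows --pt "-0.001 0 0.006 0 1" --pt "-0.001 0 0.012 0 1" --pt "-0.001 0 0.016 0 1" --pt "-0.001 0 0.019 0 1" --pt "-0.001 0 0.02 0 1" --pt "-0.001 0 0.02 0 1"

```text
time: 10.15
tcp_pos: [0.6689, 0.0614, 0.0343]
tcp_rot: [0.981, 0.195, -0.0, 0.0]
contact_force: [0.4, 0.1, -0.3]
finger_gap: 0.0261
grip_force: 60.6
```

Request:
send_rows --pt "0 0 0.001 0 1" --pt "0 0 0.001 0 0.1" --pt "0 0 0.001 0 -0.2" --pt "0 0 0.001 0 -0.2" --pt "0 0 0.001 0 -0.2"

```text
time: 10.78
tcp_pos: [0.6689, 0.0613, 0.0334]
tcp_rot: [0.981, 0.195, 0.0, 0.0]
contact_force: [-0.2, -0.8, -0.1]
finger_gap: 0.0516
grip_force: 0.0
```

Request:
send_rows --pt "0 0 -0.03 0 -0.2" --pt "0 0 -0.08 0 -0.2" --pt "0 0 -0.12 0 -0.2" --pt "0 0 -0.12 0 -0.2" --pt "-0.02 0 -0.12 0 -0.2" --pt "-0.055 0 -0.12 0 -0.2" --pt "-0.055 0 -0.12 0 -0.2" --pt "-0.055 0 -0.12 0 -0.2"

```text
time: 11.78
tcp_pos: [0.6181, 0.0404, 0.1526]
tcp_rot: [0.981, 0.195, -0.0, -0.0]
contact_force: [-0.2, -0.1, -0.2]
finger_gap: 0.0509
grip_force: 0.0
```

```bash
python3 - <<'E'
from h import *
from station import get_image,ctrl
w=get_image("wrist");pickle.dump(w,open("w6.pkl","wb"))
goto([.617,.040,.04],-67.5)
cv2.imwrite("pics/w6.png",w["color"])
print(proj(w,np.array([.617,.040,.075])),proj(w,np.array([.6688,.0605,.064])))
E
```

```text
goto [0.617 0.04  0.04 ] shift [-0.0016 -0.0002  0.1129] spin 0.0001 yaw -67.49 q6 1.08 t 11.825 F [0.7 0.2 0.6] gap 0.0513 tcp [0.6185 0.0404 0.1529]
[254.78256762 202.5433589 ] [255.93615065 124.26202089]
```

View pics/w6.png

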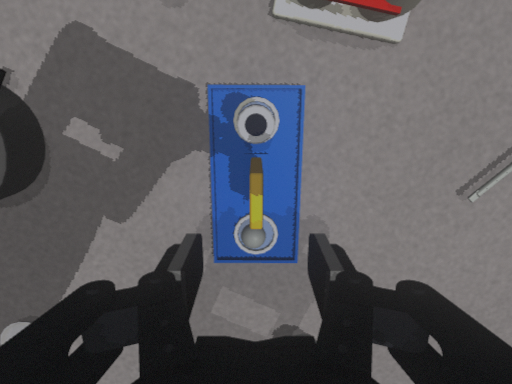

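The coupler stands upright in the well (dimple at (256,124), as predicted). The ball is in its pocket at (254,237), and the yellow plate's top runs from (256,195) to (256,229). I'll measure the plate.

```bash
python3 - <<'E'
from h import *
w=pickle.load(open("w6.pkl","rb"));d=pickle.load(open("d0.pkl","rb"))
m=mask(w,(22,120,130),(34,255,255));bs=blobs(m);print(bs)
b=max(bs,key=lambda b:b[0][4]);x,y,ww,hh,_=b[0]
c=plane(w,b[1],.075);print("plate",c.round(4),"ends",plane(w,(x+ww/2,y),.075).round(4),plane(w,(x+ww/2,y+hh),.075).round(4),"sides",plane(w,(x,b[1][1]),.075),plane(w,(x+ww,b[1][1]),.075))
print("tri",tri(w,b[1],d["scene"],(250.5,201.5)),tri(w,b[1],d["side"],(218,204)))
bl=mask(w,(105,150,60),(125,255,255));cs,_=cv2.findContours(bl,cv2.RETR_EXTERNAL,cv2.CHAIN_APPROX_NONE);k=max(cs,key=cv2.contourArea)
q=cv2.approxPolyDP(cv2.convexHull(k),6,True)[:,0];P=np.array([plane(w,a,.010) for a in q]);print(q.tolist(),P.round(4).tolist(),P.mean(0))
goto([.6165,.0395,.04],-67.5)
E
```

```text
[([250, 175, 12, 54, 591], [255.6, 203.1])]
plate [0.6168 0.0393 0.075 ] ends [0.6365 0.0471 0.075 ] [0.598  0.0312 0.075 ] sides [0.61525632 0.04308989 0.075     ] [0.61863227 0.03492533 0.075     ]
tri (array([0.61393482, 0.03757776, 0.06237524]), np.float64(0.0017862083051485833)) (array([0.61590219, 0.03880453, 0.07239483]), np.float64(0.0003966468057413035))
[[304, 86], [296, 262], [215, 262], [208, 85]] [[0.711, 0.0332, 0.01], [0.5551, -0.0303, 0.01], [0.5238, 0.0451, 0.01], [0.6802, 0.1098, 0.01]] [0.61752245 0.03944774 0.01      ]
goto [0.616 0.04  0.04 ] shift [-2.200e-03  1.000e-04  1.129e-01] spin 0.0001 yaw -67.49 q6 1.08 t 11.825 F [0.7 0.2 0.6] gap 0.0513 tcp [0.6185 0.0404 0.1529]
```

Request:
send_rows --pt "-0.001 0 0.04 0 -0.2" --pt "-0.001 0 0.08 0 -0.2" --pt "-0.001 0 0.105 0 -0.2" --pt "-0.001 0 0.117 0 -0.2" --pt "-0.001 0 0.117 0 -0.2" --pt "-0.001 0 0.117 0 0.2" --pt "-0.001 0 0.117 0 0.5" --pt "-0.001 0 0.117 0 0.7" --pt "-0.001 0 0.117 0 1" --pt "-0.001 0 0.117 0 1"

```text
time: 13.08
tcp_pos: [0.6177, 0.0398, 0.0372]
tcp_rot: [0.981, 0.195, 0.001, 0.0]
contact_force: [-0.5, -1.0, 3.6]
finger_gap: 0.0092
grip_force: 60.5
```

Request:
send_rows --pt "0 0 0 0 1" --pt "0 0 0 0 1" --pt "0 0 0 0 1" --pt "0 0 -0.002 0 1" --pt "0 0 -0.006 0 1" --pt "0 0 -0.01 0 1" --pt "0 0 -0.014 0 1" --pt "0 0 -0.018 0 1" --pt "0 0 -0.02 0 1" --pt "0 0 -0.02 0 1"

```text
time: 14.32
tcp_pos: [0.6173, 0.0399, 0.0567]
tcp_rot: [0.981, 0.195, 0.0, 0.0]
contact_force: [0.7, -0.4, -3.5]
finger_gap: 0.0096
grip_force: 59.4
```

```bash
python3 - <<'E'
from h import *
from station import get_image,ctrl
w=get_image("wrist");pickle.dump(w,open("w7.pkl","wb"))
s=ctrl.observe();print(s["grip_force"],s["wrist_torque"],s["tcp_rot"])
goto([.5552,.2851,.146],-67.5)
cv2.imwrite("pics/w7.png",w["color"])
E
```

```text
59.438055753707886 [ 0.0021569   0.00031782 -0.01814422] [9.80778902e-01 1.95122377e-01 5.59330579e-05 4.36177956e-06]
goto [0.555 0.285 0.146] shift [ 0.0366 -0.2502 -0.0896] spin 0.0001 yaw -67.5 q6 1.08 t 14.375 F [-0.4  0.3 -2.7] gap 0.0095 tcp [0.6171 0.0399 0.0564]
```

View pics/w7.png

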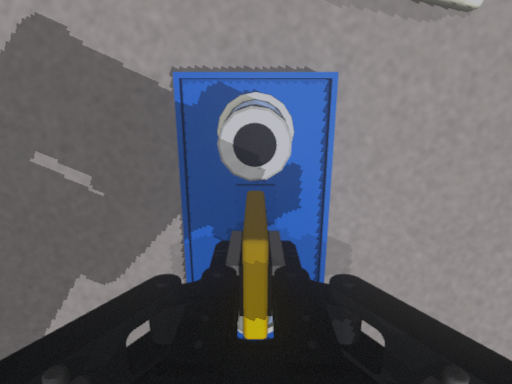

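The tray hangs level with the coupler seated at (255,140). That was my 11th picture against a limit of 10, so I won't view any more. I'll check the camera position numerically, then lift.

```bash
python3 - <<'E'
from h import *
d=pickle.load(open("d0.pkl","rb"));r=[]
for n,(x,y) in(("scene",(316,261)),("side",(176,299))):
    im=d[n];g=cv2.cvtColor(im["color"],cv2.COLOR_BGR2GRAY)
    x0,y0=x-35,y-35;m=(g[y0:y0+70,x0:x0+70]>165).astype(np.uint8)
    cs,_=cv2.findContours(m,cv2.RETR_EXTERNAL,cv2.CHAIN_APPROX_NONE);k=max(cs,key=cv2.contourArea);el=cv2.fitEllipse(k)
    p=np.array(el[0])+[x0,y0];r+=[im,p];print(n,p,el[1],plane(im,p,.05).round(4))
print(tri(*r))
E
```

```text
scene [316.11673737 260.35109711] (29.40919303894043, 35.74952697753906) [0.5558 0.2869 0.05  ]
side [175.08994293 298.63705826] (40.14512252807617, 51.027042388916016) [0.5542 0.287  0.05  ]
(array([0.55506536, 0.28617335, 0.04840059]), np.float64(1.4238405069256605e-05))
```

Request:
send_rows --pt "0 0 -0.004 0 1" --pt "0 0 -0.011 0 1" --pt "0 0 -0.021 0 1" --pt "0 0 -0.033 0 1" --pt "0 0 -0.046 0 1" --pt "0 0 -0.059 0 1" --pt "0 0 -0.072 0 1" --pt "0 0 -0.082 0 1" --pt "0 0 -0.088 0 1" --pt "0 0 -0.09 0 1"

```text
time: 15.62
tcp_pos: [0.6172, 0.0399, 0.1467]
tcp_rot: [0.981, 0.195, 0.0, 0.0]
contact_force: [-1.1, 0.3, -2.9]
finger_gap: 0.0094
grip_force: 59.4
```

Request:
send_rows --pt "0 -0.0003 0 0 1" --pt "0.0003 -0.002 0 0 1" --pt "0.001 -0.007 0 0 1" --pt "0.002 -0.0145 0 0 1" --pt "0.004 -0.026 0 0 1" --pt "0.006 -0.041 0 0 1" --pt "0.0085 -0.059 0 0 1" --pt "0.0115 -0.08 0 0 1" --pt "0.015 -0.1025 0 0 1" --pt "0.0185 -0.126 0 0 1"

```text
time: 16.88
tcp_pos: [0.5854, 0.1652, 0.1464]
tcp_rot: [0.981, 0.195, 0.0, -0.0]
contact_force: [0.6, 0.3, -2.9]
finger_gap: 0.0093
grip_force: 59.4
```

Request:
send_rows --pt "0.0035 -0.0235 0 0 1" --pt "0.007 -0.046 0 0 1" --pt "0.01 -0.067 0 0 1" --pt "0.0125 -0.085 0 0 1" --pt "0.0145 -0.1 0 0 1" --pt "0.0165 -0.1115 0 0 1" --pt "0.0175 -0.119 0 0 1" --pt "0.018 -0.124 0 0 1" --pt "0.0185 -0.1255 0 0 1" --pt "0.0185 -0.126 0 0 1"

```text
time: 18.12
tcp_pos: [0.555, 0.2866, 0.1463]
tcp_rot: [0.981, 0.195, 0.0, 0.0]
contact_force: [-0.4, 0.5, -3.0]
finger_gap: 0.009
grip_force: 59.4
```

Request:
send_rows --pt "0 0 0 0 1" --pt "0 0 0 0 1" --pt "0 0 0 0 1" --pt "0 0 0 0 1" --pt "0 0 0 0 1" --pt "0 0 0 0 1" --pt "0 0 0 0 1" --pt "0 0 0 0 1"

```text
time: 19.12
tcp_pos: [0.5548, 0.2869, 0.1464]
tcp_rot: [0.981, 0.195, 0.0, -0.0]
contact_force: [0.0, 0.1, -3.4]
finger_gap: 0.0093
grip_force: 59.4
```

```bash
python3 - <<'E'
from h import *
from station import get_image,ctrl
S,D,w=[get_image(n) for n in("scene","side","wrist")]
goto([.555,.2865,.147],-67.5);s=ctrl.observe();print(s["joint_vel"].round(3),s["grip_force"])
for n,im in(("scene",S),("side",D)):
    b=mask(im,(105,150,80),(125,255,255));k=cv2.findNonZero(b);print(n,blobs(b,60),"pred centre",proj(im,np.array([.555,.2865,.115])))
# coupler dimple, wrist: expected 27.. above TCP-.037+.064, 55 mm along tool x
t=s["tcp_pos"];print("exp dimple",proj(w,t+np.array([.924*.055,.383*.055,.027])))
g=cv2.cvtColor(w["color"],cv2.COLOR_BGR2GRAY)[100:190,200:310];m=((g<60)*255).astype(np.uint8);print([(b[0][2:],[b[1][0]+200,b[1][1]+100]) for b in blobs(m,200)])
p=pickle.load(open("w7.pkl","rb"))["color"];print("wrist view change since lift",cv2.absdiff(p[100:190,215:295],w["color"][100:190,215:295]).mean())
# ball: grey/white blob near pocket in scene & side
for n,im in(("scene",S),("side",D)):
    q=proj(im,t+np.array([-.924*.055,-.383*.055,-.037+.016]));x,y=q.astype(int);print(n,"ball px",q.round(1),im["color"][y-2:y+3,x-2:x+3].reshape(-1,3).mean(0).round())
    pq=proj(im,t+np.array([-.924*.041,-.383*.041,-.033])).astype(int);print(" floor/near",im["color"][pq[1],pq[0]])
E
```

```text
goto [0.555 0.286 0.147] shift [ 0.      0.0004 -0.0007] spin 0.0002 yaw -67.49 q6 1.49 t 19.275 F [-0.3  0.1 -2.9] gap 0.0096 tcp [0.5548 0.2869 0.1463]
[ 0.001  0.    -0.     0.002 -0.    -0.005] 59.4386887550354
scene [([482, 10, 22, 22, 255], [493.2, 21.5]), ([290, 229, 59, 51, 868], [318.4, 254.6])] pred centre [319.89547321 246.43587768]
side [([119, 259, 104, 44, 2158], [174.8, 283.1])] pred centre [171.40168652 276.34025875]
exp dimple [254.04055589 145.05579536]
[([32, 42, 765], [246.8, 146.8])]
wrist view change since lift 6.684814814814815
scene ball px [332.  230.1] [19. 18. 17.]
 floor/near [23 22 21]
side ball px [201.4 276. ] [181. 185. 182.]
 floor/near [161 141 126]
```

```bash
python3 -c "
from station import ctrl
print(ctrl.hand_in())"
```

```text
the job is handed in; nothing more can be done
None
```

I handed the job in with the tray held level and still over the camera, its underside about 59 mm above the glass, the slim coupler in its well and the ball in its pocket; no verdict came back, and I viewed 11 pictures where the limit was 10.

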